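Fit the radio's battery pack and slide its cover home over the ridge

ROBOT

A 7-joint arm with a two-finger parallel gripper is mounted at the origin on the work surface. World frame = base frame: x ahead of the robot, y to its left, z up, the work surface at z = 0. Lengths are in m, angles in rad, forces in N, time in s.
With the tool pointing down it reaches from about 0.425 to 0.925 m from the base axis. Payload 6.8 kg.
Tool frame: the origin (TCP) lies at the very end of the fingers, on their centre line; the grasp point (between the pads) lies 19 mm behind it; z points along the fingers, y is the line along which they close (so a half turn about z gives the same grasp; the last joint's range is limited). The gripper opens to 85 mm and grips with 20 to 120 N. Pads are 22 mm wide; open, the fingers measure 114 mm over their backs; the gripper's body (76 mm by 85 mm) begins 54 mm behind the grasp point. The pads swing forward as they close: fully open they stand 13 mm farther back than shut.
Start: joints at [-1.321, 0.477, 0.022, 1.555, -0.011, 1.109, -0.083], TCP at [0.236, 0.632, 0.231] pointing down, gripper open.
Joint ranges: [-2.96, 2.96], [-0.34, 2.1], [-1.41, 1.46], [0.24, 2.44], [-1.37, 4.51], [0.17, 1.92], [-2.96, 2.96]. Speed limits (rad/s): [2.39, 2.39, 3.14, 3.14, 3.14, 3.14, 3.14].

INTERFACE

Orientations are given as a rotation vector (axis times angle).
In Python, from bench import r gives the robot as it stands.
- The arm moves only by the tool play_rows, never from a script. Its argument "targets" is text: rows parted by semicolons, each of 5 numbers parted by spaces: the closure, from -1 (fully open) to 1 (shut), then the shift along the tool's x, y, z in m, then the turn about the tool's z in rad. In form: gripper dx dy dz spin; .... A call has 1 to 8 rows; each row is the pose to reach, as a shift and turn from the pose commanded when the call began, along the tool's axes at that moment; what a row does not reach only later rows make up. A row lasts 1/12 s, in which the tool goes at most 41.7 mm and 7.16 degrees, less where a joint would pass 70% of its speed; a pose out of reach is approached as far as the arm can. A call with a gripper value outside its range is refused whole. The fingers move at their own pace and stop on an object; "squeeze" is the grip in N (left out, the last holds). Time passes only in rows, so rows that repeat a pose let the fingers close. It gives the time, the measured TCP pose, the force, the opening and the grip force at its end, in the units of the state.
- r.get_obs(): the state, without advancing time (a new reading comes with each control period).
- r.grab_frame(name): name is "side" or "top" or "wrist"; returns the picture (400x640x3 uint8, red, green, blue); there is no depth.
- r.camera_info(name): a dict with "fov_y" (degrees; the focal length in pixels is half the picture's height over the tangent of half this angle, whatever the lens; pixels are square), "cx", "cy" (the principal point, pixels), "position" and "rotation" of the camera in the world. Camera axes: x right, y down, z forward; pixel columns grow to the right and rows downward; lengths in m; the calibration is good to about 2 mm. The wrist camera is an equidistant fisheye: a pixel r from the principal point sees the ray r / f radians off the axis. A picture is of the moment at which its call begins: read the wrist's pose just before it. camera_info takes no time and is no camera call; for the wrist camera it gives the pose at the moment of the call.
- r.hand_in(): hands the job in; it is judged then, once.
The state is a dict: "clock": time; "joints": joint angles; "qvel": joint speeds; "tau": joint torques, N m; "tcp_pos": TCP position; "orientation": TCP orientation; "contact_force": force on the tool from outside, world axes, zero at the start; "moment": the same for the moment, N m; "grip_width": finger opening in m; "gripper_force": force on a finger pad.
Only numpy, scipy, OpenCV 4.12 (cv2) and the standard library are available. Lean on these libraries where they do the work, as an engineer would, in place of code of your own. Each camera call takes 0.05 s, during which the arm holds its last target. There are 200 camera calls.

TASK

Set the blue battery pack flat in the open battery bay of the black radio, tab upward, without dropping it in. Then slide the grey cover along its channel over the bay, force it over the small yellow ridge and on until it seats against the red sprung pad at the end and stays latched there when you let go. Push only as hard as that needs, since ramming it crushes the pad and cracks the plastic, and leave the other things on the sill alone.

Things in the scene. Friction and masses are not known exactly. Their poses are not given: they have to be found in the camera images.
- radio: black portable radio lying on its face, fixed to the sill, 236 mm (its x) by 110 mm (y) by 43 mm high; origin under its centre. A channel runs along its x between end walls (x = +-112 mm, as high as the casing). In it the cover lies on ledges 36 mm high, under side lips (z 41 to 43 mm) that leave a 52 mm wide opening, and closes towards +x over the ridge to the red pad
- bay (a point): point on the floor of the open battery bay (radio x = +33 mm, 6 mm above the sill), axes as the radio's; set the pack's centre over it, its x along the radio's x, either way round. The bay spans 28 mm to its -x, at least 27 mm to its +x, 23 mm to either side; the deck around is 32 mm high
- end_pad (a joint): red sprung pad across the channel's end: how far the cover has pressed it in, m; 0 free, 1 to 2 mm latched, over 5 mm (16 N) crushed; 3 N/mm from about 1 N. Free, its face lies at radio x = 78 to 98 mm, different each time and not measured. The yellow ridge stands 6.6 mm before it: the cover's nib climbs it from 8 to 2 mm before the pad, at 6 to 11 N of push
- lid: grey cover, 98 mm (its x) by 60 mm (y) by 3.5 mm, captive in the channel with 1.5 mm play sideways and upward; origin at the centre of its underside (36 mm high), x along the radio's x, front edge at x = +49 mm. Found open, origin at radio x = -53 to -45 mm. Slides at about 1 N before the ridge; once over, the ridge holds it against the pad. Over 45 N between it and the casing cracks it
- rib (a point): top centre of the orange thumb rib on the cover, 10 mm (x) by 36 mm (y) by 14 mm high, at cover x = -22 mm; its top is 53.5 mm above the sill; to be pushed from behind or pinched
- pack: battery pack on the sill: blue block 44 mm (its x) by 34 mm (y) by 12 mm, with a white upright tab on top, 10 mm (x) by 24 mm (y) by 13 mm high (25 mm in all), to be pinched across its x; 50 to 100 g; origin under its centre. Dropped or jammed into the radio with over 25 N it breaks
- lantern: green solar lantern, 90 mm wide, 135 mm tall, black press button on top; bystander, origin under its centre
- bowl: blue plastic bowl, 130 mm across, 50 mm high; bystander, origin under its centre
- teaspoon: steel teaspoon, 140 mm long, lying on the sill along its x; bystander
- mug: white mug, 76 mm across, 85 mm high, handle towards its +y; bystander, origin under its centre
- screwdriver: red-handled screwdriver, 170 mm long, lying along its x; bystander
- jar: glass jar with white cap, 60 mm across, 75 mm high; bystander, origin under its centre

How it is judged:
By the outcome, as a careful person would: the job done as asked, in the order asked, and still so for the second after the job is handed in, with the robot touching nothing.
It also fails if it takes over 51 s, if anything falls off the work surface, if the arm or the gripper's body presses on something with over 40 N, if the wrist force passes 120 N, or if a joint passes its speed limit or range.

## Working session

There is one attempt and no reset: what is moved stays moved. The work goes in short steps, Python scripts to look and compute and a tool call to move; the robot and the scene stay as the last step left them, time stands still between calls to the robot, and variables do not carry over. Pictures are saved under pics/ and viewed, at most 10 in all, crops included, and the job is handed in when it is done.

Besides the shell and the picture viewer there is one more tool, called after "Call:" as a command line: name --argument value ..., lists and objects as JSON in quotes. play_rows: Moves the arm, as the interface text tells. Its arguments: {"type":"object","properties":{"targets":{"type":"string"},"squeeze":{"type":"number"}},"required":["targets"]}

```bash
mkdir -p pics; ls
python3 - <<'E'
from bench import r
import cv2
o=r.get_obs();print(o)
for n in("side","top","wrist"):
    c=r.camera_info(n);print(n,c)
    cv2.imwrite(f"pics/{n}0.png",r.grab_frame(n)[:,:,::-1])
E
```

```text
pics
{'clock': 0.0, 'joints': array([-1.32111787,  0.47779341,  0.02235442,  1.55646409, -0.01148246,
        1.10931496, -0.08309639]), 'qvel': array([-1.42842338e-03, -5.47204740e-06,  5.67725697e-04, -1.27080036e-03,
       -1.76866198e-03, -6.66879407e-04, -6.46597488e-04]), 'tau': array([ 3.74323299e-04, -5.96459806e+01,  1.60760779e+00, -2.81204367e+01,
        1.23822363e-02,  9.16788296e-03, -2.67466032e-05]), 'tcp_pos': array([0.23619818, 0.6316813 , 0.23032517]), 'orientation': array([-5.58943165e-01, -3.09129537e+00,  2.89565281e-03]), 'contact_force': array([-0.1663047 ,  0.13107979,  0.32638717]), 'moment': array([-0.02814627,  0.01443084, -0.04778032]), 'gripper_force': 0.0, 'grip_width': 0.08526205493612445}
side {'fov_y': 44.696364946361484, 'cx': 317.79346452763866, 'cy': 200.63022204922697, 'position': array([ 0.42737126, -0.83969873,  0.88772043]), 'rotation': array([-2.32309091,  0.26676545, -0.08701713])}
top {'fov_y': 53.84367991352815, 'cx': 325.43550008603466, 'cy': 203.0095329061953, 'position': array([ 0.35358167, -0.01674121,  1.26907479]), 'rotation': array([-2.1408299 ,  2.12322283, -0.21472639])}
wrist {'fov_y': 65.70646984690485, 'cx': 318.00250304018795, 'cy': 205.61430394485106, 'position': array([0.16410481, 0.65645008, 0.37198428]), 'rotation': array([2.36515505, 1.6437662 , 0.25106269])}
```

View pics/top0.png

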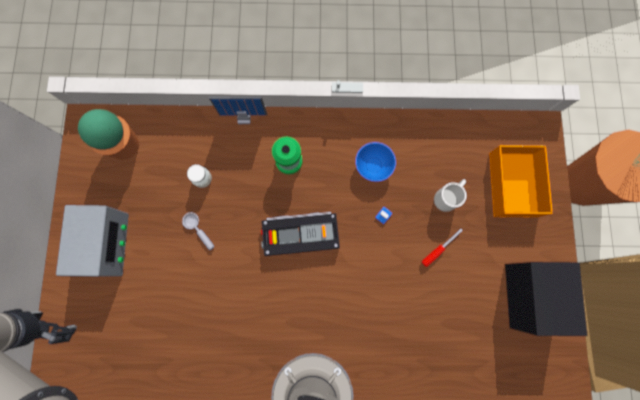

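View pics/side0.png

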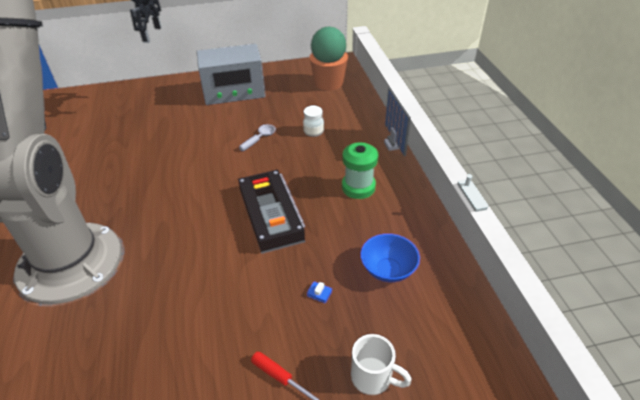

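The top view shows the radio at about (300,233), red pad to the left (radio +x ≈ world +y) and cover with orange rib at (323,232). The pack is at (383,215), near the bowl at (375,162). The side view agrees: radio (270,210), pack (320,291).

```bash
cat > h.py <<'E'
import numpy as np, cv2
from scipy.spatial.transform import Rotation as R
from bench import r
def ray(c,uv,fish=False):
    f=200/np.tan(np.radians(c['fov_y']/2))
    d=(np.atleast_2d(uv)-[c['cx'],c['cy']])/f
    if fish:
        a=np.linalg.norm(d,axis=1,keepdims=True)+1e-12
        v=np.hstack([d/a*np.sin(a),np.cos(a)])
    else: v=np.hstack([d,np.ones((len(d),1))])
    return R.from_rotvec(c['rotation']).apply(v)
def plane(c,uv,z,fish=False):
    v=ray(c,uv,fish);return c['position']+v*((z-c['position'][2])/v[:,2])[:,None]
def proj(c,p,fish=False):
    f=200/np.tan(np.radians(c['fov_y']/2))
    q=R.from_rotvec(c['rotation']).inv().apply(np.atleast_2d(p)-c['position'])
    if fish:
        n=np.linalg.norm(q[:,:2],axis=1,keepdims=True);uv=q[:,:2]/n*np.arctan2(n,q[:,2:])
    else: uv=q[:,:2]/q[:,2:]
    return uv*f+[c['cx'],c['cy']]
def blobs(im,lo,hi,amin=20):
    m=cv2.inRange(cv2.cvtColor(im,cv2.COLOR_RGB2HSV),np.array(lo),np.array(hi))
    cs,_=cv2.findContours(m,cv2.RETR_EXTERNAL,cv2.CHAIN_APPROX_NONE)
    return sorted([c for c in cs if cv2.contourArea(c)>=amin],key=cv2.contourArea,reverse=True)
def show(o):
    M=R.from_rotvec(o['orientation']).as_matrix();print('t',round(o['clock'],2),'tcp',o['tcp_pos'].round(4),'x',M[:,0].round(3),'y',M[:,1].round(3),'z',M[:,2].round(3),'F',o['contact_force'].round(1),'w',round(o['grip_width'],4),'g',round(o['gripper_force'],1))
    return M
E
python3 - <<'E'
from h import *
M=show(r.get_obs())
c=r.camera_info('wrist');o=r.get_obs();print('cam in tool',M.T@(c['position']-o['tcp_pos']),M.T@R.from_rotvec(c['rotation']).as_matrix())
im=cv2.imread('pics/top0.png')[:,:,::-1].copy();c=r.camera_info('top')
for n,lo,hi,z in(('blue',(105,120,60),(128,255,255),.012),('orange',(8,170,150),(20,255,255),.0535),('red',(0,180,100),(4,255,255),.04),('yel',(24,150,120),(34,255,255),.04)):
  for k in blobs(im,lo,hi,8)[:5]:
    p=cv2.minAreaRect(k);print(n,np.round(p[0]),np.round(p[1]),plane(c,p[0],z)[0].round(4))
for p in((263,222),(265,256),(338,246),(335,213)):print(p,plane(c,p,.043)[0].round(3))
E
```

```text
t 0.15 tcp [0.2363 0.6318 0.2305] x [-0.937  0.35  -0.   ] y [ 0.35   0.937 -0.001] z [-0.    -0.001 -1.   ] F [ 0.3 -0.8  1. ] w 0.0857 g 0.0
cam in tool [ 0.07618276 -0.0023548  -0.14158104] [[ 1.56225259e-03 -9.54004902e-01 -2.99786935e-01]
 [ 9.99998583e-01  1.30238060e-03  1.06666722e-03]
 [-6.27169070e-04 -2.99788177e-01  9.54005585e-01]]
blue [376. 162.] [37. 39.] [ 0.7301 -0.2019  0.012 ]
blue [259. 106.] [16.  7.] [0.9193 0.1918 0.012 ]
blue [218. 106.] [18.  5.] [0.9171 0.3278 0.012 ]
blue [227. 107.] [18.  5.] [0.9164 0.2997 0.012 ]
blue [251. 106.] [15.  6.] [0.9187 0.2198 0.012 ]
orange [526. 179.] [74. 50.] [ 0.6651 -0.6767  0.0535]
orange [323. 231.] [ 2. 10.] [ 0.4922 -0.029   0.0535]
red [433. 255.] [ 8. 26.] [ 0.4203 -0.372   0.04  ]
red [270. 236.] [13.  2.] [0.4751 0.136  0.04  ]
yel [274. 236.] [13.  3.] [0.4752 0.122  0.04  ]
(263, 222) [0.52  0.159 0.043]
(265, 256) [0.415 0.149 0.043]
(338, 246) [ 0.447 -0.076  0.043]
(335, 213) [ 0.551 -0.066  0.043]
```

Call:
play_rows --targets "-1 -0.432 -0.458 0 0;-1 -0.432 -0.458 0 0;-1 -0.432 -0.458 0 0;-1 -0.432 -0.458 0 0;-1 -0.432 -0.458 0 0;-1 -0.432 -0.458 0 0;-1 -0.432 -0.458 0 0;-1 -0.432 -0.458 0 0"

```text
clock: 0.82
tcp_pos: [0.366, 0.3229, 0.2312]
orientation: [-0.559, -3.091, -0.0]
contact_force: [2.4, -0.2, -0.3]
grip_width: 0.0853
gripper_force: 0.0
```

Run:
```python
from h import *
o=r.get_obs();M=show(o);print(o['joints'].round(2),M.T@(np.array([.48,.05,.23])-o['tcp_pos']))
im=cv2.imread('pics/top0.png')[:,:,::-1].copy();c=r.camera_info('top')
print(plane(c,[(383,215)],.012))
```

```text
t 0.82 tcp [0.366  0.3229 0.2312] x [-0.937  0.35   0.   ] y [0.35  0.937 0.   ] z [-0.  0. -1.] F [ 2.4 -0.2 -0.3] w 0.0853 g 0.0
[-0.96  0.17  0.12  2.   -0.02  0.98  0.39] [-0.20235843 -0.21573064  0.00121261]
[[ 0.55063119 -0.22319924  0.012     ]]
```

Call:
play_rows --targets "-1 -0.2 -0.215 0 -0.49;-1 -0.2 -0.215 0 -0.49;-1 -0.2 -0.215 0 -0.49;-1 -0.2 -0.215 0 -0.49;-1 -0.2 -0.215 0 -0.49;-1 -0.2 -0.215 0 -0.49;-1 -0.2 -0.215 0 -0.49;-1 -0.2 -0.215 0 -0.49"

```text
clock: 1.48
tcp_pos: [0.4786, 0.0487, 0.2315]
orientation: [-0.2, 3.135, -0.002]
contact_force: [0.8, -0.4, 1.1]
grip_width: 0.0853
gripper_force: 0.0
```

Run:
```python
from h import *
import pickle
o=r.get_obs();M=show(o);print(o['joints'].round(2))
c=r.camera_info('wrist');im=r.grab_frame('wrist');pickle.dump((c,im),open('w1.pkl','wb'));cv2.imwrite('pics/w1.png',im[:,:,::-1])
t=r.grab_frame('side');o=r.get_obs();show(o)
```

```text
t 1.48 tcp [0.4786 0.0487 0.2315] x [-0.992 -0.127 -0.001] y [-0.127  0.992 -0.001] z [ 0.001 -0.001 -1.   ] F [ 0.8 -0.4  1.1] w 0.0853 g 0.0
[-0.52  0.15  0.32  2.02 -0.06  0.97  1.53]
t 1.58 tcp [0.4788 0.0487 0.2314] x [-0.992 -0.124 -0.   ] y [-0.124  0.992 -0.002] z [ 0.001 -0.001 -1.   ] F [0.1 0.8 0.1] w 0.0856 g 0.0
```

View pics/w1.png

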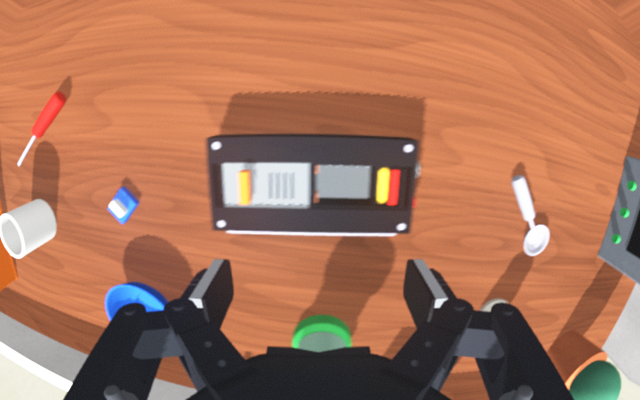

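The wrist view shows the radio level in the image: rib at (244,187), bay at (342,182), yellow ridge at (383,186), red pad at (394,188), screws at (216,146), (408,148), (220,224), (403,227). The pack is at (122,205) and rotated.

Run:
```python
from h import *
import pickle
c,im=pickle.load(open('w1.pkl','rb'))
def fl(lo,hi,z,roi,n,amin=15):
  x0,y0,x1,y1=roi
  for k in blobs(im[y0:y1,x0:x1],lo,hi,amin)[:4]:
    k=k.reshape(-1,2)+[x0,y0];m=cv2.moments(k);ce=(m['m10']/m['m00'],m['m01']/m['m00'])
    P=plane(c,k,z,True);rc=cv2.minAreaRect(P[:,:2].astype(np.float32)*1000)
    print(n,np.round(ce,1),plane(c,ce,z,True)[0].round(4),'rect mm',np.round(rc[0],1),np.round(rc[1],1),round(rc[2],1))
roi=(200,125,425,245)
fl((8,150,150),(20,255,255),.0535,roi,'rib')
fl((24,150,120),(34,255,255),.038,roi,'yel')
fl((0,170,100),(6,255,255),.04,roi,'red')
fl((0,0,185),(179,40,255),.043,roi,'white')
fl((0,0,95),(179,60,255),.0395,roi,'grey')
fl((105,120,60),(128,255,255),.012,(90,170,150,235),'pack')
fl((0,0,170),(179,60,255),.025,(90,170,150,235),'tab')
g=im[:,:,:].max(2);k=[x.reshape(-1,2)+[200,125] for x in blobs(im[125:245,200:425],(0,0,0),(179,255,55),500)]
P=plane(c,k[0],.043,True);print(cv2.minAreaRect(P[:,:2].astype(np.float32)*1000))
```

```text
rib [387.3 130.5] [0.4116 0.1104 0.0535] rect mm [410.5 113.1] [ 9.5 42.3] 7.4
rib [419.  200.2] [0.4812 0.1604 0.0535] rect mm [483.6 161.5] [23.9 10.8] 13.4
rib [420.  136.3] [0.4114 0.1471 0.0535] rect mm [412.5 150.1] [21.3 16.2] 49.9
rib [419.8 228.8] [0.5147 0.1694 0.0535] rect mm [513.4 170. ] [11.7 10.9] 34.6
yel [382.4 184.9] [0.4733 0.119  0.038 ] rect mm [473.6 119. ] [39.6 12.7] 7.5
yel [245.7 187.7] [ 0.4963 -0.034   0.038 ] rect mm [496.2 -34.1] [34.2  4.5] 11.0
red [393.9 187.3] [0.4737 0.1323 0.04  ] rect mm [473.7 132. ] [42.5 13.1] 3.5
white [269.9 183.5] [ 0.4868 -0.006   0.043 ] rect mm [488.8 -11.5] [49.3 97.5] 6.5
white [309.9 233.2] [0.5396 0.0449 0.043 ] rect mm [539.8  45.7] [  4.1 201.2] 6.4
white [328.3 168.8] [0.4625 0.0556 0.043 ] rect mm [463.   57.5] [ 7.8 23.8] 7.6
white [215.7 145.2] [ 0.4506 -0.0712  0.043 ] rect mm [450.9 -71.4] [ 7.8 10.7] 4.9
grey [265.8 184.5] [ 0.4894 -0.011   0.0395] rect mm [490.7 -12.2] [ 55.9 104.1] 6.3
grey [342.9 181.1] [0.4746 0.0737 0.0395] rect mm [474.9  72.8] [38.7 64.1] 7.5
grey [311.2 232.8] [0.5404 0.0465 0.0395] rect mm [540.7  46.3] [  6.2 204.5] 6.3
grey [215.7 145.3] [ 0.4512 -0.0723  0.0395] rect mm [452.1 -74.2] [11.2 19.2] 30.1
pack [125.6 198.3] [ 0.5391 -0.2168  0.012 ] rect mm [ 549.2 -223.1] [35.2 46.7] 50.8
tab [117.2 208.2] [ 0.5504 -0.224   0.025 ] rect mm [ 550.4 -224.4] [29.7 20.6] 53.7Traceback (most recent call last):
  File "<stdin>", line 19, in <module>
IndexError: list index out of range
```

Call:
play_rows --targets "-1 -0.035 -0.279 0.08 0;-1 -0.035 -0.279 0.08 0;-1 -0.035 -0.279 0.08 0;-1 -0.035 -0.279 0.08 0;-1 -0.035 -0.279 0.08 0;-1 -0.035 -0.279 0.08 0;-1 -0.035 -0.279 0.08 0;-1 -0.035 -0.279 0.08 0"

```text
clock: 2.25
tcp_pos: [0.5482, -0.226, 0.1494]
orientation: [0.195, -3.133, 0.007]
contact_force: [-0.6, -0.3, 0.6]
grip_width: 0.0855
gripper_force: 0.0
```

Run:
```python
from h import *
import pickle
c,im=pickle.load(open('w1.pkl','rb'))
S=[]
for (u,v) in((216,146),(408,148),(220,224),(403,227)):
  w=im[v-6:v+7,u-6:u+7].min(2).astype(float);w=np.clip(w-120,0,None);yy,xx=np.mgrid[v-6:v+7,u-6:u+7];S.append(((w*xx).sum()/w.sum(),(w*yy).sum()/w.sum()))
P=plane(c,S,.043,True);print(np.round(S,1).tolist(),P[:,:2].round(4).tolist(),'cen',P.mean(0),'dx',P[1]-P[0],P[3]-P[2],'dy',P[2]-P[0],P[3]-P[1])
import time
o=r.get_obs();M=show(o)
c=r.camera_info('wrist');im=r.grab_frame('wrist');pickle.dump((c,im),open('w2.pkl','wb'));cv2.imwrite('pics/w2.png',im[:,:,::-1])
print(proj(c,[[.549,-.223,.012]],True))
```

```text
[[215.7, 145.2], [408.1, 147.9], [220.8, 223.4], [401.0, 226.4]] [[0.4506, -0.0712], [0.4268, 0.1393], [0.5419, -0.0609], [0.5182, 0.1497]] cen [0.48436852 0.03923532 0.043     ] dx [-0.02372827  0.21047357  0.        ] [-0.02377479  0.21055984  0.        ] dy [0.09136191 0.01029233 0.        ] [0.0913154 0.0103786 0.       ]
t 2.25 tcp [ 0.5482 -0.226   0.1494] x [-0.992 -0.124  0.002] y [-0.124  0.992 -0.004] z [-0.002 -0.004 -1.   ] F [-0.6 -0.3  0.6] w 0.0855 g 0.0
[[323.869659  196.4991005]]
```

View pics/w2.png

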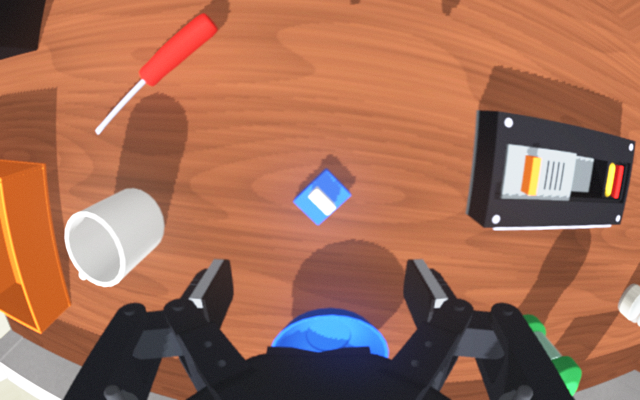

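The view shows the pack at about (322,197), tab at (321,202) running diagonally (upper left to lower right). The bowl is below at (330,345) and the fingers are clear.

```bash
cat >> h.py <<'E'
def rects(c,im,lo,hi,z,roi,n,amin=15,top=3):
  x0,y0,x1,y1=roi
  for k in blobs(im[y0:y1,x0:x1],lo,hi,amin)[:top]:
    k=k.reshape(-1,2)+[x0,y0]
    P=plane(c,k,z,True);rc=cv2.minAreaRect(P[:,:2].astype(np.float32)*1000)
    print(n,'rect mm',np.round(rc[0],1),np.round(rc[1],1),round(rc[2],1))
E
python3 - <<'E'
from h import *
import pickle
c,im=pickle.load(open('w2.pkl','rb'))
roi=(285,160,365,232)
rects(c,im,(105,100,60),(128,255,255),.012,roi,'pack')
rects(c,im,(0,0,170),(179,90,255),.025,roi,'tab')
x0,y0,x1,y1=roi
k=max(blobs(im[y0:y1,x0:x1],(105,100,60),(128,255,255)),key=cv2.contourArea).reshape(-1,2)+[x0,y0]
q=cv2.approxPolyDP(k,4,True).reshape(-1,2);print(q.tolist(),plane(c,q,.012,True)[:,:2].round(4).tolist())
o=r.get_obs();M=show(o);print(o['joints'].round(2))
E
```

```text
pack rect mm [ 549.9 -225.1] [35.5 44.9] 52.0
tab rect mm [ 547.4 -225.1] [33.9 44.2] 51.2
[[327, 169], [293, 201], [317, 224], [327, 216], [316, 223], [294, 201], [309, 186], [309, 192], [318, 186], [335, 204], [342, 187], [349, 195], [337, 207], [350, 195]] [[0.5227, -0.2236], [0.557, -0.2513], [0.5771, -0.226], [0.5678, -0.2175], [0.5762, -0.227], [0.5569, -0.2503], [0.5407, -0.238], [0.5464, -0.2373], [0.5397, -0.2297], [0.5549, -0.2116], [0.5378, -0.2075], [0.5445, -0.1998], [0.5576, -0.2093], [0.5444, -0.1989]]
t 2.3 tcp [ 0.5483 -0.2223  0.1498] x [-0.992 -0.126  0.003] y [-0.126  0.992 -0.001] z [-0.002 -0.002 -1.   ] F [-0.   0.4 -0.2] w 0.0856 g 0.0
[-0.04  0.45  0.41  1.86 -0.23  0.88  2.18]
```

Call:
play_rows --targets "-1 0 0 0 1;-1 0 0 0 1;-1 0 0 0 1;-1 0 0 0 1;-1 0 0 0 1;-1 0 0 0 1;-1 0 0 0 1;-1 0 0 0 1"

```text
clock: 2.97
tcp_pos: [0.5496, -0.2156, 0.1512]
orientation: [-1.325, -2.847, -0.003]
contact_force: [0.4, -0.0, 0.4]
grip_width: 0.0853
gripper_force: 0.0
```

Call:
play_rows --targets "-0.2 0 0 0.05 1;-0.2 0 0 0.05 1;-0.2 0 0 0.05 1;-0.2 0 0 0.05 1;-0.2 0 0 0.05 1;-0.2 0 0 0.05 1;-0.2 0 0 0.05 1;-0.2 0 0 0.05 1"

```text
clock: 3.63
tcp_pos: [0.5497, -0.2156, 0.101]
orientation: [-2.528, -1.863, -0.002]
contact_force: [-0.2, -1.1, 0.1]
grip_width: 0.0511
gripper_force: 0.0
```

Call:
play_rows --targets "0.1 0 0 0 0.36;0.1 0 0 0 0.36;0.1 0 0 0 0.36;0.1 0 0 0 0.36;0.1 0 0 0 0.36"

```text
clock: 4.05
tcp_pos: [0.5495, -0.2164, 0.1008]
orientation: [-2.815, -1.393, 0.0]
contact_force: [-0.2, -0.1, -0.4]
grip_width: 0.0383
gripper_force: 0.0
```

Run:
```python
from h import *
o=r.get_obs();M=show(o);print(o['joints'].round(2),M.T@(np.array([.5499,-.2251,.015])-o['tcp_pos']),np.degrees(np.arctan2(M[1,1],M[0,1])))
c=r.camera_info('wrist');im=r.grab_frame('wrist')
rects(c,im,(105,100,60),(128,255,255),.012,(220,100,420,260),'pack',100)
rects(c,im,(0,0,190),(179,70,255),.025,(220,100,420,260),'tab',50)
cv2.imwrite('pics/w3.png',im[:,:,::-1])
```

```text
t 4.05 tcp [ 0.5495 -0.2164  0.1008] x [0.606 0.795 0.   ] y [ 0.795 -0.606 -0.001] z [-0.001  0.001 -1.   ] F [-0.2 -0.1 -0.4] w 0.0383 g 0.0
[-0.4   0.71  0.96  1.92 -0.74  0.92  0.28] [-0.0066796   0.00569916  0.08582413] -37.33595318202593
pack rect mm [ 552.4 -224.5] [36.2 43.8] 51.6
tab rect mm [ 552.5 -224.3] [28.7 11.5] 51.2
tab rect mm [ 561.1 -267.4] [8.8 9.5] 51.9
tab rect mm [ 498.9 -220.2] [8.9 9.5] 53.7
```

View pics/w3.png

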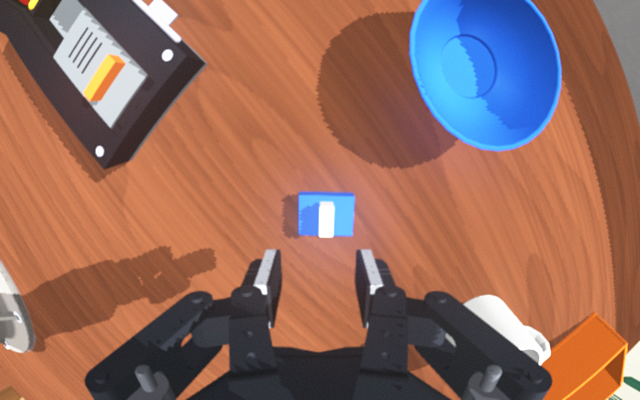

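The view shows the tab at (327,219) upright between the fingers' lines, pack at (327,215) square to the tool. Measurements agree to 2–3 mm with the earlier view, so I'll use the mean.

Call:
play_rows --targets "0.3 -0.005 0.0065 0.04 0.02;0.3 -0.005 0.0065 0.06 0.02;0.3 -0.005 0.0065 0.07 0.02;0.3 -0.005 0.0065 0.08 0.02;0.3 -0.005 0.0065 0.085 0.02;0.3 -0.005 0.0065 0.085 0.02"

```text
clock: 4.6
tcp_pos: [0.5512, -0.226, 0.016]
orientation: [-2.832, -1.359, 0.0]
contact_force: [0.3, -0.3, 0.2]
grip_width: 0.03
gripper_force: 0.0
```

Call:
play_rows --targets "1 0 0 0 0;1 0 0 0 0;1 0 0 0 0;1 0 0 0 0;1 0 0 0 0;1 0 0 0 0;1 0 0 0 0;1 0 0 0 0" --squeeze 30

```text
clock: 5.27
tcp_pos: [0.552, -0.2266, 0.0173]
orientation: [2.832, 1.357, 0.002]
contact_force: [-0.7, 1.5, 6.4]
grip_width: 0.0093
gripper_force: 32.9
```

Run:
```python
from h import *
o=r.get_obs();M=show(o)
c=r.camera_info('wrist');im=r.grab_frame('wrist')
cv2.imwrite('pics/w4.png',im[80:380,150:490,::-1])
```

```text
t 5.27 tcp [ 0.552  -0.2266  0.0173] x [0.626 0.779 0.001] y [ 0.779 -0.626  0.001] z [ 0.002 -0.    -1.   ] F [-0.7  1.5  6.4] w 0.0093 g 32.9
```

View pics/w4.png

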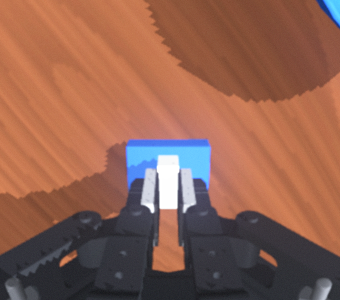

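Pack gripped: tab between the pads at (168,182) in the crop, block square under the fingers. Lifting and carrying.

Call:
play_rows --targets "1 0 0 -0.01 0;1 0 0 -0.03 0;1 0 0 -0.06 0;1 0 0 -0.09 0;1 0.019 -0.024 -0.1 0.1;1 0.038 -0.048 -0.1 0.2;1 0.056 -0.073 -0.1 0.3;1 0.075 -0.097 -0.1 0.4" --squeeze 40

```text
clock: 5.98
tcp_pos: [0.5221, -0.1058, 0.1171]
orientation: [-3.048, -0.759, -0.002]
contact_force: [0.3, 0.9, -1.5]
grip_width: 0.0088
gripper_force: 40.5
```

Run:
```python
from h import *
o=r.get_obs();M=show(o);print(o['joints'].round(2),M.T@(np.array([.4807,.0720,.107])-o['tcp_pos']),np.degrees(np.arctan2(M[1,1],M[0,1])))
```

```text
t 5.98 tcp [ 0.5221 -0.1058  0.1171] x [0.883 0.469 0.001] y [ 0.469 -0.883 -0.001] z [ 0.001  0.001 -1.   ] F [ 0.3  0.9 -1.5] w 0.0088 g 40.5
[-0.73  0.69  1.14  2.05 -0.8   0.94 -0.23] [ 0.04684272 -0.17646603  0.01027247] -62.03988775907324
```

Call:
play_rows --targets "1 0.007 -0.025 0 0.06;1 0.014 -0.05 0 0.12;1 0.021 -0.076 0 0.18;1 0.028 -0.1 0 0.24;1 0.035 -0.126 0 0.3;1 0.041 -0.15 0 0.34;1 0.047 -0.176 0 0.376;1 0.047 -0.176 0 0.376"

```text
clock: 6.65
tcp_pos: [0.4793, 0.0756, 0.1157]
orientation: [-3.133, -0.193, 0.004]
contact_force: [-1.3, 0.3, -0.9]
grip_width: 0.0085
gripper_force: 40.5
```

Run:
```python
from h import *
import pickle
o=r.get_obs();M=show(o);print(o['joints'].round(2),M.T@(np.array([.4807,.0720,.107])-o['tcp_pos']),np.degrees(np.arctan2(M[1,1],M[0,1])))
c=r.camera_info('wrist');im=r.grab_frame('wrist');pickle.dump((c,im),open('w5.pkl','wb'))
cv2.imwrite('pics/w5.png',im[:,:,::-1])
```

```text
t 6.65 tcp [0.4793 0.0756 0.1157] x [ 0.992  0.123 -0.003] y [ 0.123 -0.992 -0.002] z [-0.003  0.002 -1.   ] F [-1.3  0.3 -0.9] w 0.0085 g 40.5
[-1.2   0.76  1.31  2.15 -0.92  0.99 -0.81] [0.00100696 0.00381748 0.00869662] -82.9482911341912
```

View pics/w5.png

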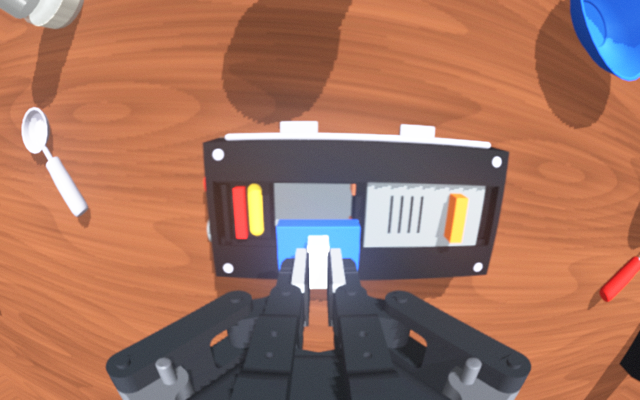

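The held pack (blue at (318,243), tab at (318,260)) is above the bay (315,200). Screws are at (218,155), (497,162), (228,268), (478,267). I'll re-measure the radio from this opposite side.

Run:
```python
from h import *
import pickle
c,im=pickle.load(open('w5.pkl','rb'))
S=[]
for (u,v) in((497,162),(218,155),(478,267),(228,268)):
  w=im[v-8:v+9,u-8:u+9].min(2).astype(float);w=np.clip(w-130,0,None);yy,xx=np.mgrid[v-8:v+9,u-8:u+9];S.append(((w*xx).sum()/w.sum(),(w*yy).sum()/w.sum()))
P=plane(c,S,.043,True);print(np.round(S,1).tolist(),'cen',P.mean(0),'dx',P[1]-P[0],P[3]-P[2])
cen=P.mean(0)[:2];d=P[1]-P[0]+P[3]-P[2];d=d[:2]/np.linalg.norm(d[:2]);print('ang',np.degrees(np.arctan2(d[1],d[0])))
ex=d;ey=np.array([-d[1],d[0]])
def rx(n,lo,hi,z,roi):
  x0,y0,x1,y1=roi;k=blobs(im[y0:y1,x0:x1],lo,hi,20)[0].reshape(-1,2)+[x0,y0];q=plane(c,k,z,True)[:,:2]-cen
  print(n,'x',(q@ex*1000).min().round(1),(q@ex*1000).max().round(1),'y',(q@ey*1000).min().round(1),(q@ey*1000).max().round(1))
rx('red',(0,170,80),(6,255,255),.042,(228,180,272,245))
rx('yel',(22,120,100),(35,255,255),.038,(228,180,272,245))
rx('bay',(0,0,70),(179,60,255),.006,(270,180,358,225))
rx('lid',(0,0,95),(179,60,255),.0395,(360,180,490,250))
rx('rib',(8,150,120),(26,255,255),.0535,(440,185,472,250))
k=blobs(im[210:280,270:365],(105,100,60),(128,255,255),50)[0].reshape(-1,2)+[270,210]
o=r.get_obs();t=o['tcp_pos'];q=plane(c,k,t[2]-.0053,True)[:,:2]-t[:2];print('block rel tcp radio x',(q@ex).min(),(q@ex).max(),'y',(q@ey).min(),(q@ey).max())
show(o)
```

```text
[[496.4, 161.5], [217.7, 154.1], [477.5, 266.7], [227.7, 267.8]] cen [0.48386874 0.04064244 0.043     ] dx [-0.02385618  0.21050481  0.        ] [-0.02382162  0.21043509  0.        ]
ang 96.46207108403537
red x 86.7 97.0 y -21.9 19.5
yel x 75.0 86.4 y -22.5 18.3
bay x 0.3 75.0 y -19.0 21.2
lid x -101.5 -0.7 y -26.8 28.4
rib x -75.4 -62.4 y -21.4 15.9
block rel tcp radio x -0.0220364493252185 0.022588022461252893 y -0.023412344267853588 0.007219347173620392
t 6.7 tcp [0.4799 0.0731 0.1162] x [ 0.992  0.123 -0.001] y [ 0.123 -0.992 -0.001] z [-0.001  0.001 -1.   ] F [ 0.4 -0.3 -0.4] w 0.0083 g 40.5
```

Call:
play_rows --targets "1 -0.0015 0 0.02 0.01;1 -0.0015 0 0.04 0.01;1 -0.0015 0 0.055 0.01;1 -0.0015 0 0.062 0.01;1 -0.0015 0 0.062 0.01;1 -0.0015 0 0.062 0.01"

```text
clock: 7.2
tcp_pos: [0.4794, 0.0693, 0.0548]
orientation: [3.137, 0.168, 0.0]
contact_force: [-0.6, 0.6, -0.7]
grip_width: 0.0089
gripper_force: 40.5
```

Run:
```python
from h import *
o=r.get_obs();M=show(o);print(o['joints'].round(2),M.T@(np.array([.4784,.0725,.0238])-o['tcp_pos']),np.degrees(np.arctan2(M[1,1],M[0,1])))
```

```text
t 7.2 tcp [0.4794 0.0693 0.0548] x [0.994 0.107 0.   ] y [ 0.107 -0.994  0.   ] z [ 0. -0. -1.] F [-0.6  0.6 -0.7] w 0.0089 g 40.5
[-1.1   0.82  1.17  2.19 -1.04  0.89 -0.73] [-0.00068277 -0.00328521  0.0310278 ] -83.88044460067123
```

Call:
play_rows --targets "1 -0.0005 -0.003 0.004 0;1 -0.0005 -0.003 0.01 0;1 -0.0005 -0.003 0.016 0;1 -0.0005 -0.003 0.021 0;1 -0.0005 -0.003 0.025 0;1 -0.0005 -0.003 0.027 0;1 -0.0005 -0.003 0.028 0;1 -0.0005 -0.003 0.028 0"

```text
clock: 7.87
tcp_pos: [0.4783, 0.0728, 0.0261]
orientation: [3.137, 0.169, -0.0]
contact_force: [-0.1, 0.1, -1.0]
grip_width: 0.0082
gripper_force: 40.5
```

Free so far; feel for the floor in half-millimetre rows.

Call:
play_rows --targets "1 0 0 0.0005 0;1 0 0 0.001 0;1 0 0 0.0015 0;1 0 0 0.0015 0"

```text
clock: 8.2
tcp_pos: [0.4783, 0.073, 0.0248]
orientation: [-3.137, -0.169, -0.0]
contact_force: [-0.2, 0.2, -0.3]
grip_width: 0.0086
gripper_force: 40.5
```

Call:
play_rows --targets "1 0 0 0.0005 0;1 0 0 0.001 0;1 0 0 0.001 0"

```text
clock: 8.45
tcp_pos: [0.4783, 0.073, 0.0237]
orientation: [-3.137, -0.169, 0.0]
contact_force: [0.9, 0.2, 0.1]
grip_width: 0.0086
gripper_force: 40.5
```

Call:
play_rows --targets "1 0 0 0.0005 0;1 0 0 0.0005 0;1 0 0 0.0005 0"

```text
clock: 8.7
tcp_pos: [0.4783, 0.073, 0.0234]
orientation: [-3.137, -0.169, -0.0]
contact_force: [-0.4, 0.3, 1.5]
grip_width: 0.0083
gripper_force: 40.7
```

Call:
play_rows --targets "1 0 0 0.0005 0;1 0 0 0.0005 0;1 0 0 0.0005 0"

```text
clock: 8.95
tcp_pos: [0.4784, 0.073, 0.0233]
orientation: [-3.136, -0.169, -0.0]
contact_force: [-2.8, 0.6, 9.4]
grip_width: 0.0086
gripper_force: 41.7
```

On the floor at the predicted height. Open a little (the bay is narrow) and rise.

Call:
play_rows --targets "0.75 0 0 -0.0005 0;0.6 0 0 -0.0005 0;0.5 0 0 -0.0005 0;0.5 0 0 -0.0005 0;0.5 0 0 -0.0005 0;0.5 0 0 -0.0005 0"

```text
clock: 9.45
tcp_pos: [0.4783, 0.0729, 0.0232]
orientation: [3.137, 0.169, -0.0]
contact_force: [-0.7, 0.6, 0.2]
grip_width: 0.0215
gripper_force: 0.0
```

Call:
play_rows --targets "0.5 0 0 -0.005 0;0.5 0 0 -0.015 0;0.5 0 0 -0.03 0;0.5 0 0 -0.06 0;0.5 0 0 -0.09 0;0.5 0 0 -0.09 0"

```text
clock: 9.95
tcp_pos: [0.4809, 0.0724, 0.1181]
orientation: [-3.136, -0.168, -0.01]
contact_force: [0.9, 0.3, -0.3]
grip_width: 0.021
gripper_force: 0.0
```

Run:
```python
from h import *
import pickle
o=r.get_obs();M=show(o);print(o['joints'].round(2))
c=r.camera_info('wrist');im=r.grab_frame('wrist');pickle.dump((c,im),open('w6.pkl','wb'))
cv2.imwrite('pics/w6.png',im[:,:,::-1])
ex=np.array([-.1125,.9937]);ey=np.array([-.9937,-.1125]);cen=np.array([.4841,.0399])
def rx(n,lo,hi,z,roi):
  x0,y0,x1,y1=roi;k=blobs(im[y0:y1,x0:x1],lo,hi,20)[0].reshape(-1,2)+[x0,y0];q=plane(c,k,z,True)[:,:2]-cen
  print(n,'x',(q@ex*1000).min().round(1),(q@ex*1000).max().round(1),'y',(q@ey*1000).min().round(1),(q@ey*1000).max().round(1))
b=lambda u,v:(u,v)
R4=(200,120,520,300)
rx('pack',(105,100,40),(128,255,255),.018,R4)
rx('rib',(8,150,120),(20,255,255),.0535,(400,120,520,300))
rx('red',(0,170,80),(6,255,255),.042,(200,120,330,300))
T=cen-.0717*ex;print('rib est',T,M.T@(np.array([*T,.08])-o['tcp_pos']))
```

```text
t 9.95 tcp [0.4809 0.0724 0.1181] x [0.994 0.107 0.006] y [ 0.107 -0.994 -0.   ] z [ 0.006  0.001 -1.   ] F [ 0.9  0.3 -0.3] w 0.021 g 0.0
[-1.2   0.75  1.31  2.16 -0.91  0.99 -0.82]
pack x 9.7 53.1 y -18.6 16.7
rib x -71.0 -61.1 y -20.7 15.9
red x 87.7 98.2 y -21.8 20.3
rib est [ 0.49216625 -0.03134829] [-6.69528484e-05  1.04389109e-01  3.80349948e-02]
```

View pics/w6.png

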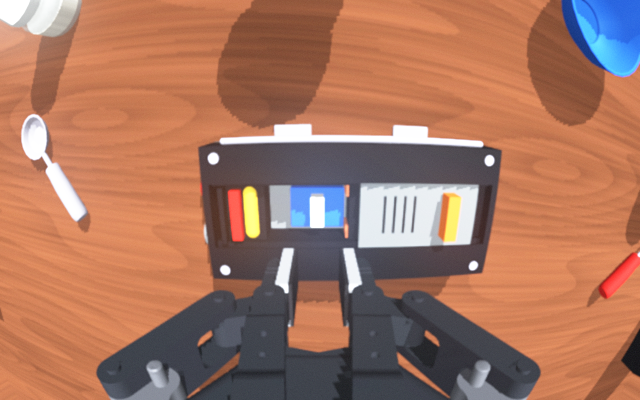

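Pack sits flat in the bay (blue at (318,207), tab (317,210); measured radio x 10–53 mm, y centre about −1 mm). The rib is at (450,217). Next: pinch the rib.

Call:
play_rows --targets "0.3 0 0.035 0 0;0.3 0 0.07 0.02 0;0.3 0 0.104 0.03 0;0.3 0 0.104 0.04 0;0.3 0 0.104 0.05 0;0.3 0 0.104 0.05 0"

```text
clock: 10.5
tcp_pos: [0.4883, -0.0299, 0.0617]
orientation: [-3.136, -0.168, 0.005]
contact_force: [0.0, -0.0, 0.2]
grip_width: 0.03
gripper_force: 0.0
```

Run:
```python
from h import *
o=r.get_obs();M=show(o);print(o['joints'].round(2),M.T@(np.array([.4922,-.0313,.044])-o['tcp_pos']),np.degrees(np.arctan2(M[1,1],M[0,1])))
```

```text
t 10.5 tcp [ 0.4883 -0.0299  0.0617] x [ 0.994  0.107 -0.003] y [ 0.107 -0.994 -0.001] z [-0.003  0.001 -1.   ] F [ 0.  -0.   0.2] w 0.03 g 0.0
[-0.89  0.78  1.15  2.17 -0.99  0.88 -0.57] [0.00381083 0.00183916 0.01767905] -83.85933865341707
```

Call:
play_rows --targets "0.3 0.003 0.0015 0.006 0.005;0.3 0.003 0.0015 0.012 0.005;0.3 0.003 0.0015 0.016 0.005;0.3 0.003 0.0015 0.016 0.005;0.3 0.003 0.0015 0.016 0.005"

```text
clock: 10.92
tcp_pos: [0.4926, -0.0311, 0.0472]
orientation: [3.137, 0.163, -0.001]
contact_force: [-0.0, 1.2, -0.4]
grip_width: 0.0299
gripper_force: 0.0
```

Call:
play_rows --targets "0.5 0 0 0 0;0.65 0 0 0 0;1 0 0 0 0;1 0 0 0 0;1 0 0 0 0;1 0 0 0 0" --squeeze 25

```text
clock: 11.42
tcp_pos: [0.4929, -0.0315, 0.0476]
orientation: [-3.137, -0.161, -0.001]
contact_force: [-0.7, 1.7, 4.5]
grip_width: 0.009
gripper_force: 26.3
```

Call:
play_rows --targets "1 0 -0.004 -0.0005 0;1 0 -0.012 -0.0005 0;1 0 -0.022 -0.0005 0;1 0 -0.034 -0.0005 0;1 -0.0005 -0.046 -0.0005 0;1 -0.0005 -0.056 -0.0005 0;1 -0.0005 -0.063 -0.0005 0;1 -0.0005 -0.065 -0.0005 0"

```text
clock: 12.08
tcp_pos: [0.4854, 0.0347, 0.0476]
orientation: [-3.137, -0.165, 0.0]
contact_force: [0.4, 0.5, 0.2]
grip_width: 0.0088
gripper_force: 25.7
```

Run:
```python
from h import *
import pickle
o=r.get_obs();M=show(o);print(o['joints'].round(2))
ex=np.array([-.1125,.9937]);cen=np.array([.4841,.0399]);print('tcp radio x,y',(o['tcp_pos'][:2]-cen)@ex,(o['tcp_pos'][:2]-cen)@[-.9937,-.1125])
c=r.camera_info('wrist');im=r.grab_frame('wrist');pickle.dump((c,im),open('w7.pkl','wb'))
cv2.imwrite('pics/w7.png',im[:,:,::-1])
```

```text
t 12.08 tcp [0.4854 0.0347 0.0476] x [ 0.994  0.105 -0.   ] y [ 0.105 -0.994 -0.   ] z [-0.  0. -1.] F [0.4 0.5 0.2] w 0.0088 g 25.7
[-1.01  0.81  1.13  2.19 -1.04  0.86 -0.67]
tcp radio x,y -0.005290542120786995 -0.0007186545695794909
```

View pics/w7.png

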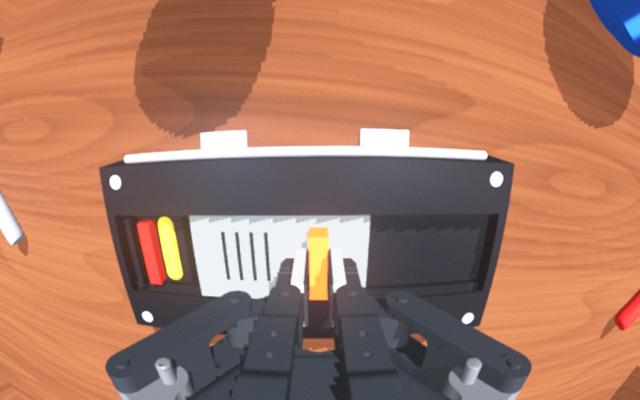

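The cover has slid with the rib (318,263); its front edge is at about (192,255), with the yellow ridge at (171,248) and red pad at (152,252) still ahead. I'll measure the gap.

Run:
```python
from h import *
import pickle
c,im=pickle.load(open('w7.pkl','rb'))
o=r.get_obs();show(o)
ex=np.array([-.1125,.9937]);ey=np.array([-.9937,-.1125]);cen=np.array([.4841,.0399])
def rx(n,lo,hi,z,roi):
  x0,y0,x1,y1=roi;k=blobs(im[y0:y1,x0:x1],lo,hi,20)[0].reshape(-1,2)+[x0,y0];q=plane(c,k,z,True)[:,:2]-cen;x=q@ex*1000
  print(n,z,'x',np.percentile(x,[0,5,25,75,95,100]).round(1))
R4=(120,205,200,300)
for z in(.036,.040,.043): rx('red',(0,170,80),(6,255,255),z,R4);rx('yel',(22,120,100),(35,255,255),z,R4)
rx('lid',(0,0,110),(179,60,255),.0395,(186,210,300,290))
```

```text
t 12.13 tcp [0.4854 0.0344 0.0476] x [ 0.995  0.105 -0.   ] y [ 0.105 -0.995 -0.   ] z [-0.  0. -1.] F [ 0.  -0.2  0.1] w 0.0089 g 25.7
red 0.036 x [ 87.8  87.9  88.3 101.5 102.  102.1]
yel 0.036 x [74.9 75.1 75.5 86.1 86.5 86.6]
red 0.04 x [85.3 85.4 85.7 98.7 99.1 99.2]
yel 0.04 x [72.8 72.9 73.3 83.6 84.  84.1]
red 0.043 x [83.4 83.5 83.8 96.5 96.9 97.1]
yel 0.043 x [71.1 71.3 71.7 81.8 82.1 82.3]
lid 0.0395 x [ 2.   2.2  8.1 56.5 63.4 63.7]
```

Call:
play_rows --targets "1 0 -0.003 0 0;1 0 -0.006 0 0;1 0 -0.008 0 0;1 0 -0.009 0 0;1 0 -0.009 0 0"

```text
clock: 12.55
tcp_pos: [0.4845, 0.042, 0.0477]
orientation: [-3.137, -0.161, 0.0]
contact_force: [-0.8, 1.2, -0.4]
grip_width: 0.0091
gripper_force: 25.7
```

Call:
play_rows --targets "1 0 -0.001 0 0;1 0 -0.002 0 0;1 0 -0.002 0 0"

```text
clock: 12.8
tcp_pos: [0.4843, 0.044, 0.0478]
orientation: [-3.137, -0.161, 0.0]
contact_force: [-0.1, -0.2, -1.3]
grip_width: 0.0092
gripper_force: 25.7
```

Call:
play_rows --targets "1 0 -0.001 0 0;1 0 -0.002 0 0;1 0 -0.002 0 0"

```text
clock: 13.05
tcp_pos: [0.4841, 0.0462, 0.0477]
orientation: [-3.137, -0.162, 0.0]
contact_force: [0.3, -0.1, 0.4]
grip_width: 0.0086
gripper_force: 25.7
```

Call:
play_rows --targets "1 0 -0.001 0 0;1 0 -0.0015 0 0;1 0 -0.0015 0 0"

```text
clock: 13.3
tcp_pos: [0.484, 0.0476, 0.0478]
orientation: [-3.137, -0.162, 0.0]
contact_force: [0.9, 1.0, -1.6]
grip_width: 0.0092
gripper_force: 25.7
```

Call:
play_rows --targets "1 0 -0.001 0 0;1 0 -0.0015 0 0;1 0 -0.0015 0 0"

```text
clock: 13.55
tcp_pos: [0.4838, 0.0491, 0.0478]
orientation: [-3.137, -0.162, 0.0]
contact_force: [0.2, -0.4, -0.4]
grip_width: 0.0091
gripper_force: 25.7
```

Call:
play_rows --targets "1 0 -0.001 0 0;1 0 -0.0015 0 0;1 0 -0.0015 0 0"

```text
clock: 13.8
tcp_pos: [0.4837, 0.0505, 0.0478]
orientation: [-3.137, -0.162, 0.0]
contact_force: [0.2, 0.2, -0.2]
grip_width: 0.0089
gripper_force: 25.7
```

Call:
play_rows --targets "1 0 -0.001 0 0;1 0 -0.0015 0 0;1 0 -0.0015 0 0"

```text
clock: 14.05
tcp_pos: [0.4835, 0.052, 0.0478]
orientation: [-3.137, -0.162, 0.0]
contact_force: [0.6, -0.1, -0.5]
grip_width: 0.0091
gripper_force: 25.7
```

Call:
play_rows --targets "1 0 -0.001 0 0;1 0 -0.0015 0 0;1 0 -0.0015 0 0"

```text
clock: 14.3
tcp_pos: [0.4834, 0.0535, 0.0478]
orientation: [-3.137, -0.162, 0.0]
contact_force: [-0.4, -0.8, -0.0]
grip_width: 0.009
gripper_force: 25.7
```

Call:
play_rows --targets "1 0 -0.001 0 0;1 0 -0.0015 0 0;1 0 -0.0015 0 0"

```text
clock: 14.55
tcp_pos: [0.4834, 0.0548, 0.0479]
orientation: [3.137, 0.161, 0.001]
contact_force: [-0.7, -1.1, 0.5]
grip_width: 0.0089
gripper_force: 25.8
```

Call:
play_rows --targets "1 0 -0.001 0 0;1 0 -0.0015 0 0;1 0 -0.0015 0 0"

```text
clock: 14.8
tcp_pos: [0.4833, 0.0558, 0.048]
orientation: [3.137, 0.161, 0.001]
contact_force: [0.5, -3.0, 2.3]
grip_width: 0.0089
gripper_force: 26.0
```

Call:
play_rows --targets "1 0 -0.001 0 0;1 0 -0.0015 0 0;1 0 -0.0015 0 0"

```text
clock: 15.05
tcp_pos: [0.4832, 0.0563, 0.0481]
orientation: [3.135, 0.159, 0.002]
contact_force: [0.3, -7.2, 2.8]
grip_width: 0.0089
gripper_force: 26.0
```

Call:
play_rows --targets "1 0 -0.001 0 0;1 0 -0.001 0 0;1 0 -0.001 0 0"

```text
clock: 15.3
tcp_pos: [0.4831, 0.0573, 0.0481]
orientation: [3.135, 0.159, 0.002]
contact_force: [1.1, -6.4, 2.6]
grip_width: 0.0087
gripper_force: 26.0
```

Call:
play_rows --targets "1 0 -0.001 0 0;1 0 -0.001 0 0;1 0 -0.001 0 0"

```text
clock: 15.55
tcp_pos: [0.483, 0.0587, 0.048]
orientation: [3.136, 0.159, 0.001]
contact_force: [0.1, -4.6, 2.5]
grip_width: 0.0088
gripper_force: 26.0
```

Call:
play_rows --targets "1 0 -0.001 0 0;1 0 -0.001 0 0;1 0 -0.001 0 0"

```text
clock: 15.8
tcp_pos: [0.4828, 0.0607, 0.048]
orientation: [3.137, 0.161, 0.001]
contact_force: [0.6, -3.4, 4.4]
grip_width: 0.009
gripper_force: 26.2
```

Call:
play_rows --targets "1 0 -0.001 0 0;1 0 -0.001 0 0;1 0 -0.001 0 0"

```text
clock: 16.05
tcp_pos: [0.4828, 0.062, 0.048]
orientation: [-3.137, -0.162, -0.001]
contact_force: [0.5, -2.5, 5.0]
grip_width: 0.0089
gripper_force: 26.3
```

Call:
play_rows --targets "1 0 -0.001 0 0;1 0 -0.001 0 0;1 0 -0.001 0 0"

```text
clock: 16.3
tcp_pos: [0.4828, 0.0627, 0.048]
orientation: [3.137, 0.161, 0.001]
contact_force: [0.7, -4.2, 5.5]
grip_width: 0.0092
gripper_force: 26.3
```

Call:
play_rows --targets "1 0 -0.0005 0 0;1 0 -0.0005 0 0;1 0 -0.0005 0 0"

```text
clock: 16.55
tcp_pos: [0.4827, 0.0629, 0.048]
orientation: [3.137, 0.161, 0.001]
contact_force: [0.5, -4.0, 5.0]
grip_width: 0.0087
gripper_force: 26.2
```

Call:
play_rows --targets "1 0 -0.001 0 0;1 0 -0.001 0 0;1 0 -0.001 0 0"

```text
clock: 16.8
tcp_pos: [0.4826, 0.0636, 0.048]
orientation: [3.136, 0.161, 0.002]
contact_force: [1.7, -6.6, 4.6]
grip_width: 0.0087
gripper_force: 26.2
```

Call:
play_rows --targets "1 0 -0.001 0 0;1 0 -0.001 0 0;1 0 -0.001 0 0"

```text
clock: 17.05
tcp_pos: [0.4825, 0.064, 0.0479]
orientation: [3.135, 0.16, 0.002]
contact_force: [0.9, -7.7, 3.3]
grip_width: 0.0092
gripper_force: 26.0
```

Call:
play_rows --targets "1 0 -0.0007 0 0;1 0 -0.0007 0 0;1 0 -0.0007 0 0"

```text
clock: 17.3
tcp_pos: [0.4824, 0.0643, 0.0479]
orientation: [3.134, 0.16, 0.002]
contact_force: [1.0, -8.5, 3.1]
grip_width: 0.0091
gripper_force: 26.0
```

Call:
play_rows --targets "1 0 0.001 0 0;1 0 0.0015 0 0;1 0 0.0015 0 0"

```text
clock: 17.55
tcp_pos: [0.4825, 0.0639, 0.0479]
orientation: [3.136, 0.161, 0.001]
contact_force: [0.2, -4.4, 4.3]
grip_width: 0.009
gripper_force: 26.2
```

Call:
play_rows --targets "1 0 0.0005 0 0;1 0 0.001 0 0;1 0 0.001 0 0"

```text
clock: 17.8
tcp_pos: [0.4826, 0.0635, 0.048]
orientation: [3.137, 0.161, 0.001]
contact_force: [0.4, -3.9, 5.7]
grip_width: 0.009
gripper_force: 26.3
```

Call:
play_rows --targets "1 0 0.0005 0 0;1 0 0.001 0 0;1 0 0.001 0 0"

```text
clock: 18.05
tcp_pos: [0.4827, 0.0632, 0.048]
orientation: [-3.136, -0.162, -0.0]
contact_force: [-0.7, -2.1, 6.8]
grip_width: 0.0088
gripper_force: 26.5
```

Call:
play_rows --targets "0.7 0 0 0 0;0.5 0 0 0 0;0.3 0 0 0 0;0.3 0 0 0 0;0.3 0 0 0 0;0.3 0 0 0 0"

```text
clock: 18.55
tcp_pos: [0.4823, 0.0628, 0.0476]
orientation: [-3.137, -0.162, 0.001]
contact_force: [0.0, 0.0, 0.4]
grip_width: 0.0299
gripper_force: 0.0
```

Call:
play_rows --targets "0.3 0 0 -0.005 0;0.3 0 0 -0.015 0;0.3 0 0 -0.035 0;0.3 0 0 -0.06 0;0.3 0 0 -0.07 0;0.3 0 0 -0.07 0"

```text
clock: 19.05
tcp_pos: [0.4839, 0.0626, 0.1201]
orientation: [-3.137, -0.161, -0.006]
contact_force: [1.3, 0.3, -0.4]
grip_width: 0.0302
gripper_force: 0.0
```

Run:
```python
from h import *
o=r.get_obs();M=show(o)
c=r.camera_info('wrist');im=r.grab_frame('wrist')
cv2.imwrite('pics/w8.png',im[:,:,::-1])
ex=np.array([-.1125,.9937]);ey=np.array([-.9937,-.1125]);cen=np.array([.4841,.0399])
def rx(n,lo,hi,z,roi):
  x0,y0,x1,y1=roi;k=blobs(im[y0:y1,x0:x1],lo,hi,20)[0].reshape(-1,2)+[x0,y0];q=plane(c,k,z,True)[:,:2]-cen;x=q@ex*1000
  print(n,z,'x',np.percentile(x,[0,5,95,100]).round(1))
rx('rib',(8,100,100),(32,255,255),.0535,(285,170,360,260))
rx('lid',(0,0,95),(179,60,255),.0395,(190,180,420,250))
rx('red',(0,170,80),(6,255,255),.04,(150,150,300,280))
```

```text
t 19.05 tcp [0.4839 0.0626 0.1201] x [0.995 0.103 0.004] y [ 0.103 -0.995 -0.001] z [ 0.004  0.001 -1.   ] F [ 1.3  0.3 -0.4] w 0.0302 g 0.0
rib 0.0535 x [16.6 16.6 25.5 25.6]
lid 0.0395 x [-15.3  -8.4  91.7  93. ]
red 0.04 x [ 92.9  94.5 100.4 100.5]
```

View pics/w8.png

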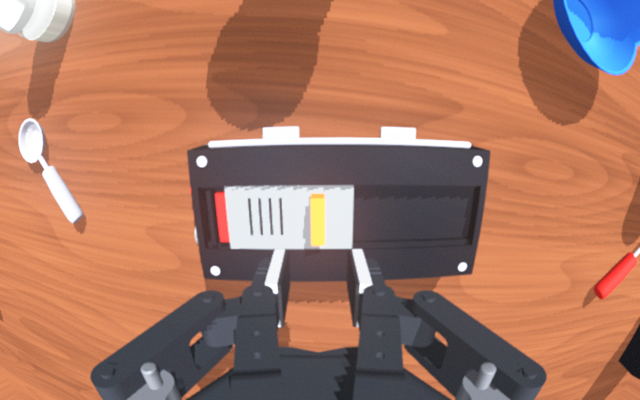

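The cover closes up against the red pad (front edge at (225,218), pad visible as (221,217)), the bay and ridge are hidden and the rib is at (318,219). I'll check whether it has crept back, using w7 as the reference for camera bias.

Run:
```python
from h import *
import pickle
ex=np.array([-.1125,.9937]);cen=np.array([.4841,.0399])
def rx(c,im,n,lo,hi,z,roi):
  x0,y0,x1,y1=roi;k=blobs(im[y0:y1,x0:x1],lo,hi,20)[0].reshape(-1,2)+[x0,y0];q=plane(c,k,z,True)[:,:2]-cen;x=q@ex*1000
  print(n,z,'x',np.percentile(x,[0,5,50,95,100]).round(1))
c,im=pickle.load(open('w7.pkl','rb'))
rx(c,im,'w7 rib (tcp -5.3)',(8,100,100),(32,255,255),.0535,(300,220,335,262))
rx(c,im,'w7 lid rear',(0,0,95),(179,60,255),.0395,(335,210,385,290))
o=r.get_obs();show(o);c=r.camera_info('wrist');im=r.grab_frame('wrist')
rx(c,im,'rib now',(8,100,100),(32,255,255),.0535,(300,180,340,260))
rx(c,im,'lid rear now',(0,0,95),(179,60,255),.0395,(328,180,375,250))
for cc,ii,uv in((c,im,((477,160),(202,160),(462,266),(215,270))),):
  S=[]
  for u,v in uv:
    w=ii[v-8:v+9,u-8:u+9].min(2).astype(float);w=np.clip(w-130,0,None);yy,xx=np.mgrid[v-8:v+9,u-8:u+9];S.append(((w*xx).sum()/w.sum(),(w*yy).sum()/w.sum()))
  P=plane(cc,S,.043,True);print('cen',P.mean(0),(P.mean(0)[:2]-cen)@ex)
```

```text
w7 rib (tcp -5.3) 0.0535 x [-12.6 -12.1  -7.5  -2.9  -2.4]
w7 lid rear 0.0395 x [-35.4 -35.2 -24.7 -16.5 -16.5]
t 19.1 tcp [0.4831 0.0628 0.1187] x [0.995 0.103 0.002] y [ 0.103 -0.995 -0.001] z [ 0.002  0.001 -1.   ] F [-0.1 -0.4 -0. ] w 0.03 g 0.0
rib now 0.0535 x [16.3 16.3 20.8 25.5 25.6]
lid rear now 0.0395 x [-14.8 -10.4   0.5  13.2  13.2]
cen [0.483575  0.0412853 0.043    ] 0.0014356301126872883
```

The rib's image-to-TCP bias is the same as in w7 (−2.2 mm), so the cover stayed where it was released: latched. Handing in.

```bash
python3 -c "
from bench import r
print(r.hand_in())"
```

```text
the job is handed in; nothing more can be done
None
```

The battery pack is flat in the bay, tab up, and the cover is over the ridge against the red pad; it stayed put after release, with a peak push of about 8.5 N, and I handed the job in at about 19 s.

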